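# Tidy the microscope bench

## Task

Sort the loose things on the microscope bench to where they belong: the two objective lenses into the two round wells of the black block, one in each, the two amber bottles into the two bays of the plywood caddy, one in each, and the white jar into the round steel dish. Set everything down upright on the floor of its place rather than dropping it, and leave the petri dish and the blue slide box as they are.

Things in the scene. Friction and masses are not known exactly. Their poses are not given: they have to be found in the camera images.
- objective_a: Microscope objective lens, a stepped steel barrel with a brass ring and a broad black band, standing upright on its threaded foot, 56 mm tall: foot 20 mm across up to 6 mm, barrel 26 mm across from 8 to 42 mm height, above that it tapers to a 10 mm nose; about 110 g. Origin: centre of its underside; z up along its axis. Both objectives are alike.
- objective_b: Microscope objective lens, a stepped steel barrel with a brass ring and a broad black band, standing upright on its threaded foot, 56 mm tall: foot 20 mm across up to 6 mm, barrel 26 mm across from 8 to 42 mm height, above that it tapers to a 10 mm nose; about 110 g. Origin: centre of its underside; z up along its axis. Both objectives are alike.
- bottle_a: Amber glass reagent bottle with a white label and black cap, standing upright, 76 mm tall: round body 32 mm across up to 54 mm height, then a 19 mm cap; about 60 g. Origin: centre of its underside; z up along its axis. Both bottles are alike.
- bottle_b: Amber glass reagent bottle with a white label and black cap, standing upright, 76 mm tall: round body 32 mm across up to 54 mm height, then a 19 mm cap; about 60 g. Origin: centre of its underside; z up along its axis. Both bottles are alike.
- jar: White plastic specimen jar with a screw lid, standing upright, 64 mm tall: round body 52 mm across up to 51 mm height, lid 55 mm across above that; about 120 g. Origin: centre of its underside; z up along its axis.
- lens_block: Black plastic block, 80 mm (x) by 140 mm (y) by 14 mm high, fixed to the bench, with two round cork-lined wells side by side along its long side: each 46 mm across and 8 mm deep (well floor 6 mm above the bench), centred at x = 0, y = +34 mm and y = -34 mm in the block's frame. Origin: centre of its underside.
- bottle_caddy: Plywood open-topped caddy, 70 mm (x) by 136 mm (y) by 22 mm high, fixed to the bench, walls and floor 6 mm thick (inner floor 6 mm above the bench), split by one 6 mm wall across its middle into two bays side by side along its long side: each about 58 by 59 mm inside, centred at x = 0, y = +32.5 mm and y = -32.5 mm in the caddy's frame. Origin: centre of its underside.
- jar_dish: Round stainless steel dish, 92 mm across the rim and 16 mm high, fixed to the bench, wall 4 mm, inner floor 4 mm above the bench and about 80 mm across. Origin: centre of its underside.
- petri_dish: Loose covered glass petri dish, 62 mm across and 14 mm high, standing among the things; to be left alone. Origin: centre of its underside.
- slide_box: Loose blue plastic box for glass slides, 36 mm (x) by 60 mm (y) by 24 mm high, lying among the things; to be left alone. Origin: centre of its underside.
Things that resemble listed ones, but are neither listed nor needed, are in the scene too. Leave any green look-alike of the bottle_a alone.

How it is judged:
By the outcome, as a careful person would: the job done as asked, in the order asked, and still so for the second after the job is handed in, with the robot touching nothing.
It also fails if it takes over 131 s, if anything falls off the work surface, if the arm or the gripper's body presses on something with over 40 N, if the wrist force passes 120 N, or if a joint passes its speed limit or range.

## Robot

A 6-joint arm with a two-finger parallel gripper is mounted at the origin on the work surface. World frame = base frame: x ahead of the robot, y to its left, z up, the work surface at z = 0. Lengths are in m, angles in rad, forces in N, time in s.
With the tool pointing down it reaches from about 0.3 to 0.875 m from the base axis. Payload 6.4 kg.
Tool frame: the origin (TCP) lies at the very end of the fingers, on their centre line; the grasp point (between the pads) lies 19 mm behind it; z points along the fingers, y is the line along which they close (so a half turn about z gives the same grasp; the last joint's range is limited). The gripper opens to 85 mm and grips with 20 to 120 N. Pads are 22 mm wide; open, the fingers measure 114 mm over their backs; the gripper's body (76 mm by 85 mm) begins 54 mm behind the grasp point. The pads swing forward as they close: fully open they stand 13 mm farther back than shut.
Start: joints at [0.967, 0.181, 1.607, -0, 1.354, -0.206], TCP at [0.223, 0.53, 0.231] pointing down, gripper open.
Joint ranges: [-2.99, 2.99], [-0.89, 2.07], [0.3, 2.58], [-1.14, 4.28], [0, 2.63], [-3.12, 3.12]. Speed limits (rad/s): [2.57, 2.57, 3.01, 3.14, 3.14, 3.14].

## Interface

Orientations are given as a unit quaternion [w, x, y, z].
In Python, from bench import ctrl gives the robot as it stands.
- The arm moves only by the tool jog_arm, never from a script. Its argument "series" is a list that holds one entry, the list of rows, each a list of 7 numbers: the shift along the tool's x, y, z in mm, then the turn, a rotation vector about the tool's x, y, z in rad, then the finger opening in mm, from 0 to 85.4. In form: [[[tx, ty, tz, rx, ry, rz, gripper], ...]]. A call has exactly 10 rows; each row shifts and turns the commanded pose from where the row before left it, along the tool's axes as they then stand; what a row does not reach is not made up. A row lasts 1/10 s, in which the tool goes at most 50 mm and 8.59 degrees, less where a joint would pass 70% of its speed; a pose out of reach is approached as far as the arm can. A call with a gripper value outside its range is refused whole. The fingers move at their own pace and stop on an object; the grip force is fixed at half the most. Time passes only in rows, so rows that do not move let the fingers close, or fill a call up. It gives the time, the measured TCP pose, the force, the opening and the grip force at its end, in the units of the state.
- ctrl.get_obs(): the state, without advancing time (a new reading comes with each control period).
- ctrl.camera(name): name is "scene" or "top" or "wrist"; returns a dict with "frame" (480x640x3 uint8, blue, green, red), "z_map" (480x640 float32, m along the optical axis (not along the pixel's ray), 0 where there is no reading), "fx", "fy", "cx", "cy" (pixels), "xyz" and "rotation" of the camera in the world. Camera axes: x right, y down, z forward; pixel columns grow to the right and rows downward; lengths in m; the calibration is good to about 2 mm. A picture is of the moment at which its call begins.
- ctrl.hand_in(): hands the job in; it is judged then, once.
The state is a dict: "time_s": time; "q": joint angles; "dq": joint speeds; "joint_efforts": joint torques, N m; "eef_pos": TCP position; "eef_rot": TCP orientation; "wrist_force": force on the tool from outside, world axes, zero at the start; "torque": the same for the moment, N m; "opening": opening from 0.0 (shut) to 1.0 (fully open); "grasp_force": force on a finger pad.
Only numpy, scipy, OpenCV 4.12 (cv2) and the standard library are available. Lean on these libraries where they do the work, as an engineer would, in place of code of your own. Each camera call takes 0.05 s, during which the arm holds its last target. There are 200 camera calls.

## Working session

There is one attempt and no reset: what is moved stays moved. The work goes in short steps, Python scripts to look and compute and a tool call to move; the robot and the scene stay as the last step left them, time stands still between calls to the robot, and variables do not carry over. Pictures are saved under pics/ and viewed, at most 14 in all, crops included, and the job is handed in when it is done.

Besides the shell and the picture viewer there is one more tool, called after "Call:" by a JSON object that holds its "fn" and its "kwargs", one argument or row to a line. jog_arm: Moves the arm, as the interface text tells. Its arguments: {"type":"object","properties":{"series":{"type":"array"}},"required":["series"]}

```bash
mkdir -p pics; ls; cat > h.py <<'E'
import numpy as np, cv2
from bench import ctrl
def snap(n,f):
    c=ctrl.camera(n); cv2.imwrite('pics/'+f+'.png',c['frame']); np.savez(f+'.npz',**c); return c
def world(c,u,v,z=None):
    d=np.array([(u-c['cx'])/c['fx'],(v-c['cy'])/c['fy'],1.0])
    R=np.array(c['rotation']); 
    if R.size==4:
        from scipy.spatial.transform import Rotation
        R=Rotation.from_quat(np.roll(R,-1)).as_matrix()
    d=R@d; p=np.array(c['xyz'])
    if z is None: return p+d*c['z_map'][int(v),int(u)]
    return p+d*(z-p[2])/d[2]
E
python3 - <<'E'
from h import *
for n in('top','scene'):
    c=snap(n,n+'0'); print(n,c['xyz'],c['rotation'],c['fx'],c['cx'],c['cy'])
print(ctrl.get_obs())
E
```

```text
pics
top [0.41876849 0.01162942 0.85402621] [ 0.03905385 -0.6991014   0.71268994 -0.04248617] 433.67465914860287 316.05153250854335 242.05532312057525
scene [0.78195827 0.29527232 0.73594691] [-0.09601805  0.34434515  0.90036318 -0.24809897] 465.2844808189552 319.26451266870754 238.10356021880153
{'time_s': 0.1, 'q': array([ 9.66706789e-01,  1.81439695e-01,  1.60792140e+00, -5.00680327e-08,
        1.35382836e+00, -2.06330081e-01]), 'dq': array([ 4.38642655e-04, -2.33705910e-04, -4.86828856e-03,  1.18585166e-03,
        2.57716935e-04,  3.79241530e-05]), 'joint_efforts': array([ 1.20681190e-03, -4.45874655e+01, -3.52236879e+01, -1.99371084e-04,
        4.09134620e-03, -1.36032487e-06]), 'eef_pos': array([0.22243243, 0.52968197, 0.230483  ]), 'eef_rot': array([-3.14717714e-04,  1.97571198e-01,  9.80288215e-01, -7.33758806e-04]), 'wrist_force': array([ 0.05664097, -0.11139014, -0.56165567]), 'torque': array([ 0.02694975,  0.03519332, -0.0125635 ]), 'grasp_force': 0.0, 'opening': 1.001416311764721}
```

View pics/top0.png

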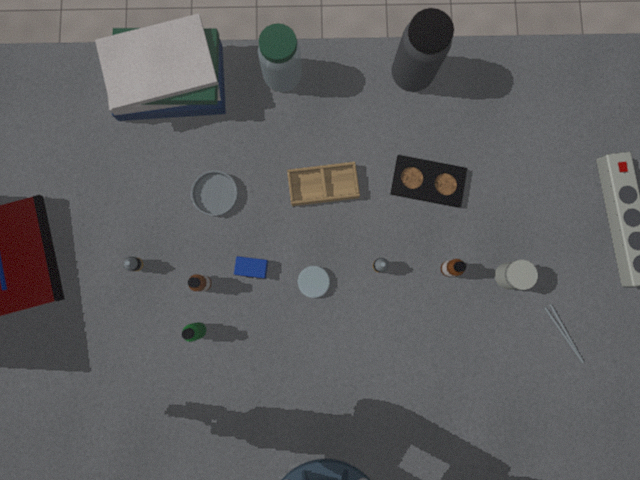

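View pics/scene0.png

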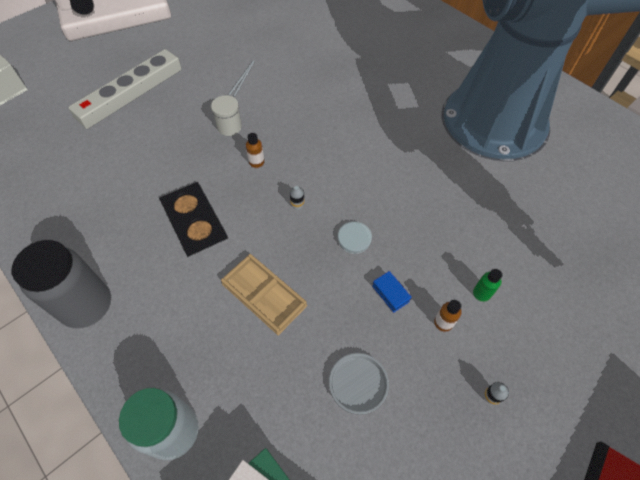

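The top view shows these things:
- **Objectives:** (132,264) and (380,265).
- **Amber bottles:** (198,283) and (455,267). The look-alike at (193,332) is green and stays.
- **Jar:** white, at (518,275).
- **Petri dish:** (314,282).
- **Slide box:** (251,268).
- **Steel dish:** (215,193).
- **Caddy:** (323,184).
- **Block:** (429,181), wells at (412,178) and (446,184).

I'll measure these by depth from both cameras and confirm in an enlarged crop.

```bash
python3 - <<'E'
from h import *
C={n:dict(np.load(n+'0.npz')) for n in('top','scene')}
def cloud(c):
    vv,uu=np.mgrid[:480,:640]; d=np.stack([(uu-c['cx'])/c['fx'],(vv-c['cy'])/c['fy'],np.ones(uu.shape)],-1)*c['z_map'][...,None]
    R=c['rotation']
    from scipy.spatial.transform import Rotation
    if R.size==4: R=Rotation.from_quat(np.roll(R,-1)).as_matrix()
    P=d@R.T+c['xyz']; P[c['z_map']==0]=np.nan; return P
cl={n:cloud(C[n]) for n in C}
T=cl['top']
for n in cl: print(n,'bench z',np.nanmedian(cl[n][220:240,200:450,2]))
S=dict(objA=(132,264,.056),objB=(380,265,.056),botA=(198,283,.076),botB=(455,267,.076),green=(193,332,.076),jar=(518,275,.064),petri=(314,282,.014),box=(251,268,.024),dish=(215,193,.016),caddy=(323,184,.022),block=(429,181,.014))
for k,(u,v,h) in S.items():
    p=world(C['top'],u,v,h)
    o=[k]
    for n in cl:
        P=cl[n].reshape(-1,3); r=.09 if k in('caddy','block') else .055 if k=='dish' else .04
        m=np.hypot(P[:,0]-p[0],P[:,1]-p[1])<r
        Q=P[m&(P[:,2]>.006)]; top=Q[Q[:,2]>h-.005]
        if len(top)<4: o.append((n,len(Q),len(top)));continue
        rc=cv2.minAreaRect((top[:,:2]*1000).astype(np.float32)); 
        o.append((n,len(top),top.mean(0).round(4).tolist(),'zmax',Q[:,2].max().round(3),'rect',np.round(rc[0],1).tolist(),np.round(rc[1],1).tolist(),round(rc[2],1)))
    print(*o,sep='\n   ')
# well pixels
for u,v in((412,178),(446,184)): print('well',world(C['top'],u,v,.006),T[v,u])
im=cv2.imread('pics/top0.png')[140:360,100:560]; im=cv2.resize(im,(800,383),interpolation=cv2.INTER_CUBIC)
cv2.imwrite('pics/crop1.png',cv2.convertScaleAbs(im,alpha=1.6))
E
```

```text
top bench z 0.0014423151081026653
scene bench z -0.0005693273054089287
objA
   ('top', 46, [0.4789, 0.3522, 0.0565], 'zmax', np.float64(0.061), 'rect', [479.2, 352.6], [11.8, 11.4], 88.4)
   ('scene', 61, [0.4823, 0.3546, 0.054], 'zmax', np.float64(0.057), 'rect', [481.3, 354.5], [11.8, 10.5], 42.3)
objB
   ('top', 49, [0.4668, -0.1136, 0.0556], 'zmax', np.float64(0.06), 'rect', [467.6, -113.6], [12.6, 13.3], 85.5)
   ('scene', 34, [0.4708, -0.1127, 0.0546], 'zmax', np.float64(0.057), 'rect', [470.5, -112.8], [11.0, 10.2], 89.8)
botA
   ('top', 95, [0.4404, 0.2272, 0.0774], 'zmax', np.float64(0.08), 'rect', [440.4, 227.4], [18.7, 16.1], 89.4)
   ('scene', 128, [0.4433, 0.2288, 0.0744], 'zmax', np.float64(0.078), 'rect', [442.7, 228.6], [18.2, 19.0], 60.0)
botB
   ('top', 97, [0.4597, -0.2515, 0.077], 'zmax', np.float64(0.081), 'rect', [459.7, -251.9], [19.0, 16.4], 89.6)
   ('scene', 73, [0.4625, -0.2494, 0.075], 'zmax', np.float64(0.077), 'rect', [462.4, -249.7], [18.8, 17.9], 73.6)
green
   ('top', 106, [0.3505, 0.2362, 0.0772], 'zmax', np.float64(0.081), 'rect', [350.4, 236.5], [1
[... 1001 characters left out ...]
np.float64(0.019), 'rect', [619.3, 206.0], [90.9, 90.4], 80.0)
caddy
   ('top', 758, [0.6317, -0.0107, 0.0224], 'zmax', np.float64(0.028), 'rect', [632.1, -10.0], [71.2, 135.7], 6.0)
   ('scene', 941, [0.6355, -0.0063, 0.0203], 'zmax', np.float64(0.024), 'rect', [634.3, -9.0], [70.5, 137.0], 5.7)
block
   ('top', 2241, [0.6339, -0.2198, 0.0147], 'zmax', np.float64(0.02), 'rect', [634.8, -220.8], [140.9, 81.5], 77.8)
   ('scene', 2030, [0.6383, -0.2161, 0.0132], 'zmax', np.float64(0.018), 'rect', [636.8, -219.7], [142.7, 80.3], 78.2)
well [ 0.64258326 -0.18826938  0.006     ] [ 0.64171605 -0.18749483  0.00928584]
well [ 0.62903131 -0.25582682  0.006     ] [ 0.62888286 -0.25563798  0.00659875]
```

View pics/crop1.png

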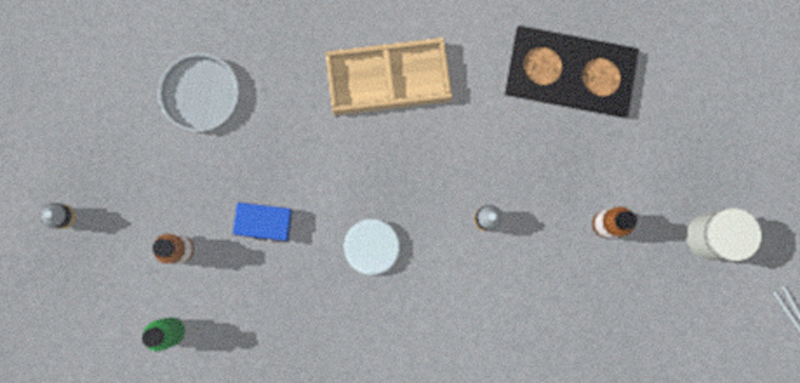

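The crop confirms it: amber bottles at crop (172,249) and (615,222), and a green one at (163,334) to leave. Objectives are at (57,215) and (488,217). Heights and sizes agree with the listing. Averaged over both cameras, in metres:

| Thing | x | y |
|---|---|---|
| Objective A | .480 | .3535 |
| Objective B | .469 | -.113 |
| Bottle A | .442 | .228 |
| Bottle B | .461 | -.2505 |
| Jar | .445 | -.366 |
| Wells | .643 / .629 | -.187 / -.2535 |
| Bays | .630 / .636 | .023 / -.042 |
| Dish | .618 | .206 |

First I turn the tool by 1.173 rad, so that tool x = world y, tool y = world x and tool z = down.

Call:
{"fn": "jog_arm", "kwargs": {
  "series": [
    [[0, 0, 0, 0, 0, 0.118, 60], [0, 0, 0, 0, 0, 0.118, 60], [0, 0, 0, 0, 0, 0.118, 60], [0, 0, 0, 0, 0, 0.118, 60], [0, 0, 0, 0, 0, 0.118, 60], [0, 0, 0, 0, 0, 0.118, 60], [0, 0, 0, 0, 0, 0.118, 60], [0, 0, 0, 0, 0, 0.118, 60], [0, 0, 0, 0, 0, 0.118, 60], [0, 0, 0, 0, 0, 0.111, 60]]
  ]
}}

```text
time_s: 1.1
eef_pos: [0.2225, 0.5298, 0.2307]
eef_rot: [0.0, 0.709, 0.705, -0.001]
wrist_force: [-0.6, 0.9, -0.7]
opening: 0.706
grasp_force: 0.0
```

Call:
{"fn": "jog_arm", "kwargs": {
  "series": [
    [[-30, 0, 0, 0, 0, 0, 60], [-40, 0, 0, 0, 0, 0, 60], [-40, 10, 0, 0, 0, 0, 60], [-36, 30, 0, 0, 0, 0, 60], [-30, 40, 0, 0, 0, 0, 60], [0, 45, 0, 0, 0, 0, 60], [0, 45, 0, 0, 0, 0, 60], [0, 45, 0, 0, 0, 0, 60], [0, 42, 0, 0, 0, 0, 60], [0, 0, 0, 0, 0, 0, 60]]
  ]
}}

```text
time_s: 2.1
eef_pos: [0.484, 0.3528, 0.2299]
eef_rot: [0.0, 0.708, 0.706, -0.0]
wrist_force: [0.2, 0.7, 0.2]
opening: 0.705
grasp_force: 0.0
```

Call:
{"fn": "jog_arm", "kwargs": {
  "series": [
    [[0, -4, 20, 0, 0, 0, 60], [0, 0, 30, 0, 0, 0, 60], [0, 0, 30, 0, 0, 0, 60], [0, 0, 30, 0, 0, 0, 60], [0, 0, 30, 0, 0, 0, 60], [0, 0, 30, 0, 0, 0, 60], [0, 0, 20, 0, 0, 0, 60], [0, 0, 15, 0, 0, 0, 60], [0, 0, 11, 0, 0, 0, 60], [0, 0, 0, 0, 0, 0, 60]]
  ]
}}

```text
time_s: 3.1
eef_pos: [0.4746, 0.3537, 0.014]
eef_rot: [-0.0, 0.707, 0.707, -0.001]
wrist_force: [-1.1, 0.3, -0.2]
opening: 0.701
grasp_force: 0.0
```

Call:
{"fn": "jog_arm", "kwargs": {
  "series": [
    [[0, 0, 0, 0, 0, 0, 40], [0, 0, 0, 0, 0, 0, 32], [0, 0, 0, 0, 0, 0, 28], [0, 0, 0, 0, 0, 0, 22], [0, 0, 0, 0, 0, 0, 15], [0, 0, 0, 0, 0, 0, 10], [0, 0, 0, 0, 0, 0, 10], [0, 0, 0, 0, 0, 0, 10], [0, 0, 0, 0, 0, 0, 10], [0, 0, 0, 0, 0, 0, 10]]
  ]
}}

```text
time_s: 4.1
eef_pos: [0.4771, 0.3547, 0.017]
eef_rot: [0.001, 0.707, 0.707, 0.001]
wrist_force: [0.3, 0.6, 5.2]
opening: 0.286
grasp_force: 58.6
```

```bash
python3 - <<'E'
from h import *
snap('scene','s1')
im=cv2.imread('pics/s1.png')[200:480,240:640]; cv2.imwrite('pics/s1c.png',cv2.resize(im,(800,560)))
print(ctrl.get_obs())
E
```

```text
{'time_s': 4.15, 'q': array([ 4.39810825e-01,  4.93585553e-01,  1.68341024e+00, -6.80013485e-05,
        9.61519464e-01,  4.39921612e-01]), 'dq': array([ 0.00258717,  0.00107317,  0.00164614,  0.00103518, -0.00180085,
       -0.00082767]), 'joint_efforts': array([ 2.74403868e-01, -4.86363459e+01, -2.51170635e+01,  1.02195991e-01,
        2.12192978e-02,  7.57493053e-04]), 'eef_pos': array([0.4771043 , 0.35467139, 0.01699683]), 'eef_rot': array([5.47414719e-04, 7.07131384e-01, 7.07080502e-01, 1.43829765e-03]), 'wrist_force': array([-0.47812188, -0.06829634,  5.2709258 ]), 'torque': array([-0.02540322, -0.02328925, -0.04722254]), 'grasp_force': 58.5965132759884, 'opening': 0.28343072169215683}
```

View pics/s1c.png

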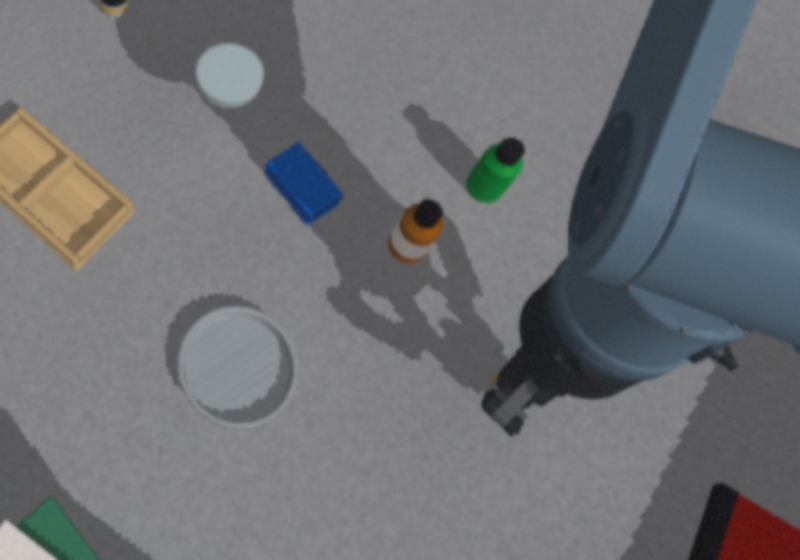

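Objective gripped (opening 24 mm, 58 N), the neighbours are untouched. Lifting and carrying it to the first well.

Call:
{"fn": "jog_arm", "kwargs": {
  "series": [
    [[0, 0, -15, 0, 0, 0, 10], [0, 0, -30, 0, 0, 0, 10], [0, 0, -35, 0, 0, 0, 10], [0, 0, -30, 0, 0, 0, 10], [-25, 0, 0, 0, 0, 0, 10], [-40, 15, 0, 0, 0, 0, 10], [-45, 20, 0, 0, 0, 0, 10], [-45, 20, 0, 0, 0, 0, 10], [-45, 20, 0, 0, 0, 0, 10], [-45, 20, 0, 0, 0, 0, 10]]
  ]
}}

```text
time_s: 5.15
eef_pos: [0.5711, 0.1074, 0.1264]
eef_rot: [0.0, 0.707, 0.707, 0.0]
wrist_force: [0.4, 1.0, -0.6]
opening: 0.285
grasp_force: 59.1
```

Call:
{"fn": "jog_arm", "kwargs": {
  "series": [
    [[-45, 20, 0, 0, 0, 0, 10], [-45, 20, 0, 0, 0, 0, 10], [-45, 20, 0, 0, 0, 0, 10], [-45, 12, 0, 0, 0, 0, 10], [-45, 0, 0, 0, 0, 0, 10], [-40, 0, 0, 0, 0, 0, 10], [-25, 0, 0, 0, 0, 0, 10], [-5, 0, 0, 0, 0, 0, 10], [0, 0, 0, 0, 0, 0, 10], [0, 0, 0, 0, 0, 0, 10]]
  ]
}}

```text
time_s: 6.15
eef_pos: [0.6426, -0.1845, 0.1255]
eef_rot: [-0.0, 0.707, 0.707, 0.0]
wrist_force: [-0.8, 0.3, -2.1]
opening: 0.284
grasp_force: 59.1
```

Call:
{"fn": "jog_arm", "kwargs": {
  "series": [
    [[-2, 0, 20, 0, 0, 0, 10], [0, 0, 25, 0, 0, 0, 10], [0, 0, 25, 0, 0, 0, 10], [0, 0, 15, 0, 0, 0, 10], [0, 0, 8, 0, 0, 0, 10], [0, 0, 3, 0, 0, 0, 10], [0, 0, 2, 0, 0, 0, 10], [0, 0, 0, 0, 0, 0, 10], [0, 0, 0, 0, 0, 0, 10], [0, 0, 0, 0, 0, 0, 10]]
  ]
}}

```text
time_s: 7.15
eef_pos: [0.6432, -0.1882, 0.0282]
eef_rot: [0.001, 0.707, 0.707, 0.0]
wrist_force: [-0.2, 0.5, -1.4]
opening: 0.279
grasp_force: 59.1
```

```bash
python3 - <<'E'
from h import *
c=snap('scene','s2'); o=ctrl.get_obs(); print(o['eef_pos'],o['wrist_force'])
im=cv2.imread('pics/s2.png')[130:290,130:330]; cv2.imwrite('pics/s2c.png',cv2.resize(im,(750,600),interpolation=cv2.INTER_CUBIC))
E
```

```text
[ 0.64312244 -0.18814773  0.02799338] [-0.68797274 -0.11120151 -1.49221325]
```

View pics/s2c.png

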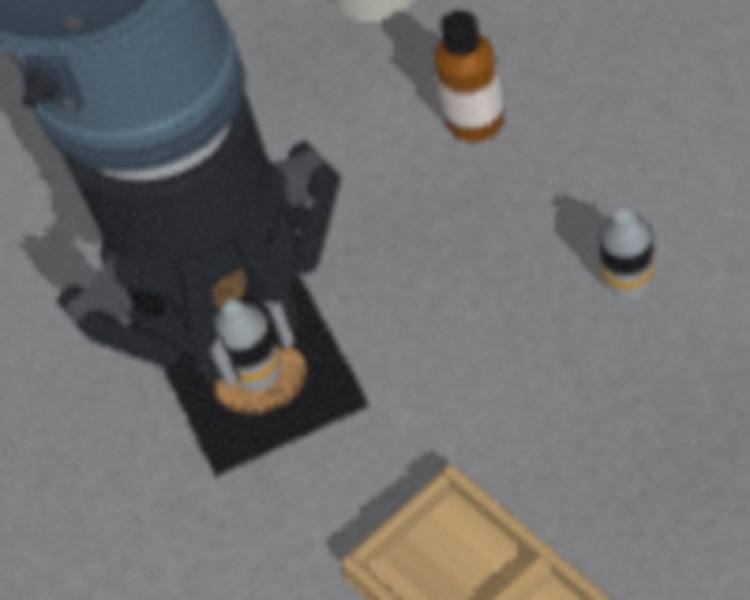

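The objective hangs over its well (crop (262,378)) and isn't touching yet. Lowering it the last millimetres slowly.

Call:
{"fn": "jog_arm", "kwargs": {
  "series": [
    [[0, 0, 1, 0, 0, 0, 10], [0, 0, 1, 0, 0, 0, 10], [0, 0, 1, 0, 0, 0, 10], [0, 0, 1, 0, 0, 0, 10], [0, 0, 0.5, 0, 0, 0, 10], [0, 0, 0, 0, 0, 0, 10], [0, 0, 0, 0, 0, 0, 10], [0, 0, 0, 0, 0, 0, 10], [0, 0, 0, 0, 0, 0, 10], [0, 0, 0, 0, 0, 0, 10]]
  ]
}}

```text
time_s: 8.2
eef_pos: [0.6427, -0.1879, 0.023]
eef_rot: [0.0, 0.707, 0.707, -0.0]
wrist_force: [-2.1, 1.0, 4.3]
opening: 0.284
grasp_force: 59.6
```

Call:
{"fn": "jog_arm", "kwargs": {
  "series": [
    [[0, 0, 0, 0, 0, 0, 30], [0, 0, 0, 0, 0, 0, 40], [0, 0, 0, 0, 0, 0, 46], [0, 0, 0, 0, 0, 0, 46], [0, 0, 0, 0, 0, 0, 46], [0, 0, -5, 0, 0, 0, 46], [0, 0, -20, 0, 0, 0, 46], [0, 0, -30, 0, 0, 0, 46], [0, 0, -35, 0, 0, 0, 46], [0, 0, -20, 0, 0, 0, 46]]
  ]
}}

```text
time_s: 9.2
eef_pos: [0.6441, -0.1885, 0.1365]
eef_rot: [0.002, 0.707, 0.707, 0.001]
wrist_force: [0.9, 0.8, -0.0]
opening: 0.539
grasp_force: 0.0
```

Call:
{"fn": "jog_arm", "kwargs": {
  "series": [
    [[0, -20, 0, 0, 0, 0, 60], [15, -35, 0, 0, 0, 0, 60], [20, -40, 0, 0, 0, 0, 60], [20, -40, 0, 0, 0, 0, 60], [20, -30, 0, 0, 0, 0, 60], [0, -9, 0, 0, 0, 0, 60], [0, 0, 0, 0, 0, 0, 60], [0, 0, 0, 0, 0, 0, 60], [0, 0, 0, 0, 0, 0, 60], [0, 0, 0, 0, 0, 0, 60]]
  ]
}}

```text
time_s: 10.2
eef_pos: [0.4696, -0.1135, 0.1329]
eef_rot: [0.0, 0.707, 0.707, 0.0]
wrist_force: [0.5, -0.7, 0.9]
opening: 0.702
grasp_force: 0.0
```

```bash
python3 - <<'E'
from h import *
c=snap('scene','s3'); o=ctrl.get_obs(); print(o['eef_pos'],o['wrist_force'])
im=cv2.imread('pics/s3.png')[130:290,130:330]; cv2.imwrite('pics/s3c.png',cv2.resize(im,(750,600),interpolation=cv2.INTER_CUBIC))
E
```

```text
[ 0.4693891  -0.11335256  0.1327206 ] [ 0.25100012 -0.40316623 -0.24974929]
```

View pics/s3c.png

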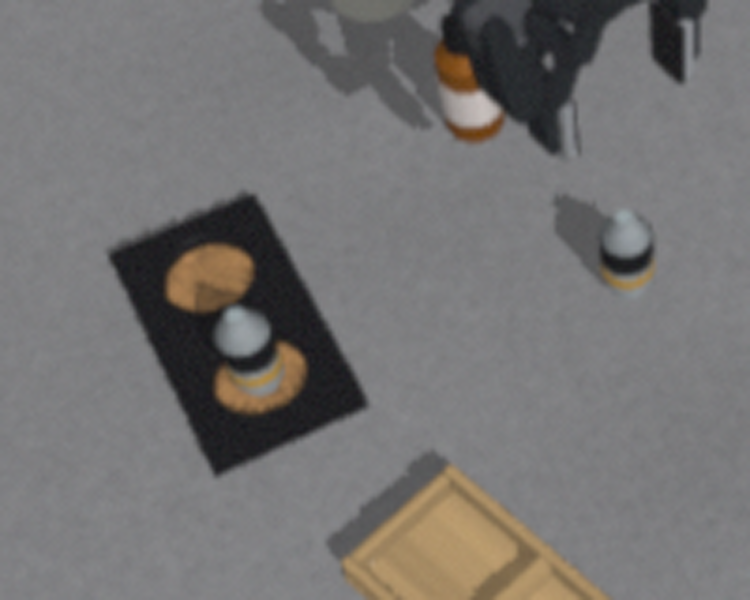

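Objective A stands upright in its well (crop (250,350)). The gripper is over objective B. Descending and gripping.

Call:
{"fn": "jog_arm", "kwargs": {
  "series": [
    [[0, 0, 15, 0, 0, 0, 60], [0, 0, 25, 0, 0, 0, 60], [0, 0, 30, 0, 0, 0, 60], [0, 0, 25, 0, 0, 0, 60], [0, 0, 15, 0, 0, 0, 60], [0, 0, 7, 0, 0, 0, 60], [0, 0, 0, 0, 0, 0, 60], [0, 0, 0, 0, 0, 0, 45], [0, 0, 0, 0, 0, 0, 38], [0, 0, 0, 0, 0, 0, 32]]
  ]
}}

```text
time_s: 11.25
eef_pos: [0.4695, -0.1132, 0.0167]
eef_rot: [0.001, 0.707, 0.707, 0.0]
wrist_force: [0.8, -0.1, -0.7]
opening: 0.376
grasp_force: 0.0
```

Call:
{"fn": "jog_arm", "kwargs": {
  "series": [
    [[0, 0, 0, 0, 0, 0, 26], [0, 0, 0, 0, 0, 0, 20], [0, 0, 0, 0, 0, 0, 10], [0, 0, 0, 0, 0, 0, 10], [0, 0, 0, 0, 0, 0, 10], [0, 0, 0, 0, 0, 0, 10], [0, 0, 0, 0, 0, 0, 10], [0, 0, 0, 0, 0, 0, 10], [0, 0, 0, 0, 0, 0, 10], [0, 0, 0, 0, 0, 0, 10]]
  ]
}}

```text
time_s: 12.25
eef_pos: [0.4691, -0.1131, 0.0166]
eef_rot: [0.0, 0.707, 0.707, 0.0]
wrist_force: [-2.6, 0.5, 6.6]
opening: 0.285
grasp_force: 58.5
```

Call:
{"fn": "jog_arm", "kwargs": {
  "series": [
    [[0, 0, -15, 0, 0, 0, 10], [0, 0, -30, 0, 0, 0, 10], [0, 0, -35, 0, 0, 0, 10], [0, 0, -30, 0, 0, 0, 10], [-15, 20, 0, 0, 0, 0, 10], [-30, 35, 0, 0, 0, 0, 10], [-35, 40, 0, 0, 0, 0, 10], [-35, 40, 0, 0, 0, 0, 10], [-20, 20, 0, 0, 0, 0, 10], [-5, 5, 0, 0, 0, 0, 10]]
  ]
}}

```text
time_s: 13.25
eef_pos: [0.6256, -0.2513, 0.1256]
eef_rot: [0.001, 0.708, 0.707, 0.0]
wrist_force: [-1.2, 0.8, -0.4]
opening: 0.281
grasp_force: 59.2
```

Call:
{"fn": "jog_arm", "kwargs": {
  "series": [
    [[0, 0, 0, 0, 0, 0, 10], [0, 0, 0, 0, 0, 0, 10], [0, 0, 15, 0, 0, 0, 10], [0, 0, 25, 0, 0, 0, 10], [0, 0, 25, 0, 0, 0, 10], [0, 0, 20, 0, 0, 0, 10], [0, 0, 8, 0, 0, 0, 10], [0, 0, 3, 0, 0, 0, 10], [0, 0, 0, 0, 0, 0, 10], [0, 0, 0, 0, 0, 0, 10]]
  ]
}}

```text
time_s: 14.25
eef_pos: [0.6248, -0.2491, 0.0311]
eef_rot: [0.001, 0.707, 0.707, 0.0]
wrist_force: [-1.3, -0.9, -0.8]
opening: 0.286
grasp_force: 59.2
```

Call:
{"fn": "jog_arm", "kwargs": {
  "series": [
    [[-2, 2, 0, 0, 0, 0, 10], [-2, 2, 0, 0, 0, 0, 10], [0, 0, 2, 0, 0, 0, 10], [0, 0, 2, 0, 0, 0, 10], [0, 0, 1, 0, 0, 0, 10], [0, 0, 1, 0, 0, 0, 10], [0, 0, 1, 0, 0, 0, 10], [0, 0, 1, 0, 0, 0, 10], [0, 0, 0, 0, 0, 0, 10], [0, 0, 0, 0, 0, 0, 10]]
  ]
}}

```text
time_s: 15.25
eef_pos: [0.628, -0.2527, 0.0228]
eef_rot: [-0.0, 0.707, 0.707, -0.0]
wrist_force: [-3.3, 1.1, 6.1]
opening: 0.285
grasp_force: 59.9
```

Call:
{"fn": "jog_arm", "kwargs": {
  "series": [
    [[0, 0, 0, 0, 0, 0, 30], [0, 0, 0, 0, 0, 0, 40], [0, 0, 0, 0, 0, 0, 46], [0, 0, 0, 0, 0, 0, 46], [0, 0, 0, 0, 0, 0, 46], [0, 0, -5, 0, 0, 0, 46], [0, 0, -20, 0, 0, 0, 46], [0, 0, -35, 0, 0, 0, 46], [0, 0, -40, 0, 0, 0, 46], [0, 0, -30, 0, 0, 0, 46]]
  ]
}}

```text
time_s: 16.25
eef_pos: [0.6287, -0.2531, 0.1549]
eef_rot: [0.001, 0.707, 0.707, 0.0]
wrist_force: [0.5, 0.4, -0.1]
opening: 0.535
grasp_force: 0.0
```

Call:
{"fn": "jog_arm", "kwargs": {
  "series": [
    [[0, -20, 0, 0, 0, 0, 65], [0, -35, 0, 0, 0, 0, 65], [2, -40, 0, 0, 0, 0, 65], [0, -40, 0, 0, 0, 0, 65], [0, -25, 0, 0, 0, 0, 65], [0, -8, 0, 0, 0, 0, 65], [0, 0, 0, 0, 0, 0, 65], [0, 0, 0, 0, 0, 0, 65], [0, 0, 0, 0, 0, 0, 65], [0, 0, 0, 0, 0, 0, 65]]
  ]
}}

```text
time_s: 17.25
eef_pos: [0.4608, -0.2507, 0.1517]
eef_rot: [0.0, 0.707, 0.707, 0.0]
wrist_force: [0.4, -0.7, -0.3]
opening: 0.761
grasp_force: 0.0
```

```bash
python3 - <<'E'
from h import *
c=snap('scene','s4'); o=ctrl.get_obs(); print(o['eef_pos'],o['wrist_force'])
im=cv2.imread('pics/s4.png')[70:290,130:405]; cv2.imwrite('pics/s4c.png',cv2.resize(im,(750,600),interpolation=cv2.INTER_CUBIC))
E
```

```text
[ 0.46064482 -0.25064957  0.15163227] [ 0.24500943 -1.06901274 -0.22285822]
```

View pics/s4c.png

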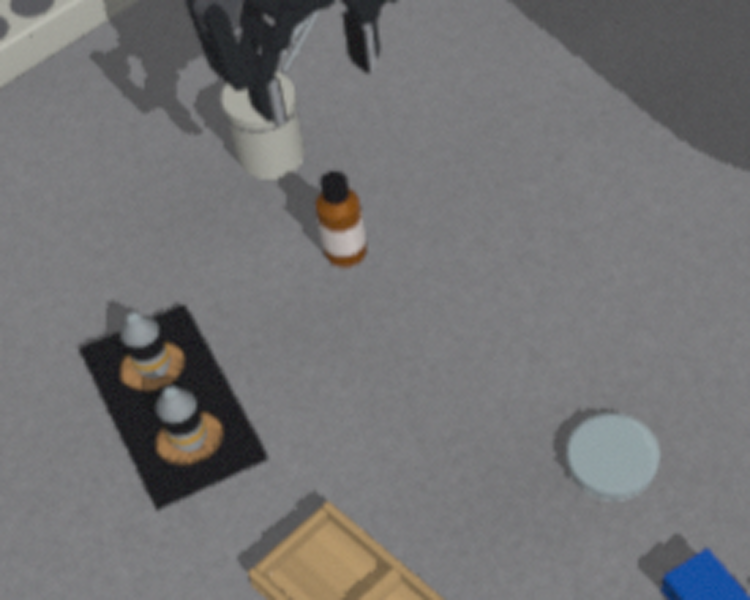

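Both objectives stand upright in their wells (crop (145,345) and (180,415)). The gripper is above bottle B. Descending to z ≈ 23 mm and gripping its body.

Call:
{"fn": "jog_arm", "kwargs": {
  "series": [
    [[0, 0, 20, 0, 0, 0, 65], [0, 0, 30, 0, 0, 0, 65], [0, 0, 30, 0, 0, 0, 65], [0, 0, 25, 0, 0, 0, 65], [0, 0, 15, 0, 0, 0, 65], [0, 0, 8, 0, 0, 0, 65], [0, 0, 0, 0, 0, 0, 65], [0, 0, 0, 0, 0, 0, 55], [0, 0, 0, 0, 0, 0, 46], [0, 0, 0, 0, 0, 0, 40]]
  ]
}}

```text
time_s: 18.3
eef_pos: [0.4607, -0.2513, 0.0248]
eef_rot: [0.001, 0.707, 0.707, 0.0]
wrist_force: [-0.4, -0.3, -0.4]
opening: 0.468
grasp_force: 0.0
```

Call:
{"fn": "jog_arm", "kwargs": {
  "series": [
    [[0, 0, 0, 0, 0, 0, 34], [0, 0, 0, 0, 0, 0, 28], [0, 0, 0, 0, 0, 0, 20], [0, 0, 0, 0, 0, 0, 16], [0, 0, 0, 0, 0, 0, 16], [0, 0, 0, 0, 0, 0, 16], [0, 0, 0, 0, 0, 0, 16], [0, 0, 0, 0, 0, 0, 16], [0, 0, 0, 0, 0, 0, 16], [0, 0, 0, 0, 0, 0, 16]]
  ]
}}

```text
time_s: 19.3
eef_pos: [0.4605, -0.2511, 0.0246]
eef_rot: [0.001, 0.707, 0.707, 0.0]
wrist_force: [-0.3, 0.2, 5.4]
opening: 0.354
grasp_force: 59.3
```

Call:
{"fn": "jog_arm", "kwargs": {
  "series": [
    [[0, 0, -15, 0, 0, 0, 16], [0, 0, -30, 0, 0, 0, 16], [0, 0, -35, 0, 0, 0, 16], [0, 0, -30, 0, 0, 0, 16], [15, 15, 0, 0, 0, 0, 16], [30, 25, 0, 0, 0, 0, 16], [35, 30, 0, 0, 0, 0, 16], [38, 30, 0, 0, 0, 0, 16], [36, 30, 0, 0, 0, 0, 16], [30, 25, 0, 0, 0, 0, 16]]
  ]
}}

```text
time_s: 20.3
eef_pos: [0.616, -0.0645, 0.1336]
eef_rot: [-0.0, 0.707, 0.707, 0.0]
wrist_force: [-0.1, -0.8, -0.8]
opening: 0.356
grasp_force: 59.5
```

Call:
{"fn": "jog_arm", "kwargs": {
  "series": [
    [[20, 15, 0, 0, 0, 0, 16], [5, 6, 0, 0, 0, 0, 16], [0, 0, 0, 0, 0, 0, 16], [0, 0, 15, 0, 0, 0, 16], [0, 0, 25, 0, 0, 0, 16], [0, 0, 25, 0, 0, 0, 16], [0, 0, 20, 0, 0, 0, 16], [0, 0, 8, 0, 0, 0, 16], [0, 0, 0, 0, 0, 0, 16], [0, 0, 0, 0, 0, 0, 16]]
  ]
}}

```text
time_s: 21.3
eef_pos: [0.6362, -0.0425, 0.0413]
eef_rot: [0.0, 0.707, 0.707, 0.0]
wrist_force: [-0.0, -0.1, -0.3]
opening: 0.356
grasp_force: 59.5
```

Call:
{"fn": "jog_arm", "kwargs": {
  "series": [
    [[0, 0, 3, 0, 0, 0, 16], [0, 0, 2, 0, 0, 0, 16], [0, 0, 2, 0, 0, 0, 16], [0, 0, 1, 0, 0, 0, 16], [0, 0, 1, 0, 0, 0, 16], [0, 0, 1, 0, 0, 0, 16], [0, 0, 1, 0, 0, 0, 16], [0, 0, 0.5, 0, 0, 0, 16], [0, 0, 0, 0, 0, 0, 16], [0, 0, 0, 0, 0, 0, 16]]
  ]
}}

```text
time_s: 22.3
eef_pos: [0.6361, -0.0417, 0.0306]
eef_rot: [0.0, 0.707, 0.707, -0.0]
wrist_force: [-4.9, 0.6, 8.5]
opening: 0.353
grasp_force: 60.7
```

Call:
{"fn": "jog_arm", "kwargs": {
  "series": [
    [[0, 0, 0, 0, 0, 0, 36], [0, 0, 0, 0, 0, 0, 44], [0, 0, 0, 0, 0, 0, 52], [0, 0, 0, 0, 0, 0, 52], [0, 0, 0, 0, 0, 0, 52], [0, 0, -5, 0, 0, 0, 52], [0, 0, -20, 0, 0, 0, 52], [0, 0, -35, 0, 0, 0, 52], [0, 0, -40, 0, 0, 0, 52], [0, 0, -25, 0, 0, 0, 52]]
  ]
}}

```text
time_s: 23.3
eef_pos: [0.6373, -0.042, 0.158]
eef_rot: [0.002, 0.707, 0.707, 0.001]
wrist_force: [0.9, 0.2, 0.5]
opening: 0.607
grasp_force: 0.0
```

Call:
{"fn": "jog_arm", "kwargs": {
  "series": [
    [[20, -15, 0, 0, 0, 0, 60], [35, -25, 0, 0, 0, 0, 60], [40, -30, 0, 0, 0, 0, 60], [40, -30, 0, 0, 0, 0, 60], [40, -30, 0, 0, 0, 0, 60], [40, -30, 0, 0, 0, 0, 60], [35, -24, 0, 0, 0, 0, 60], [20, -10, 0, 0, 0, 0, 60], [0, 0, 0, 0, 0, 0, 60], [0, 0, 0, 0, 0, 0, 60]]
  ]
}}

```text
time_s: 24.3
eef_pos: [0.4422, 0.2284, 0.1547]
eef_rot: [0.0, 0.707, 0.708, 0.0]
wrist_force: [0.2, 0.1, -0.8]
opening: 0.702
grasp_force: 0.0
```

```bash
python3 - <<'E'
from h import *
c=snap('scene','s5'); o=ctrl.get_obs(); print(o['eef_pos'],o['wrist_force'])
im=cv2.imread('pics/s5.png')[180:420,200:520]; cv2.imwrite('pics/s5c.png',cv2.resize(im,(800,600),interpolation=cv2.INTER_CUBIC))
E
```

```text
[0.44256783 0.22785951 0.15463127] [0.46282681 0.46572271 0.60470358]
```

View pics/s5c.png

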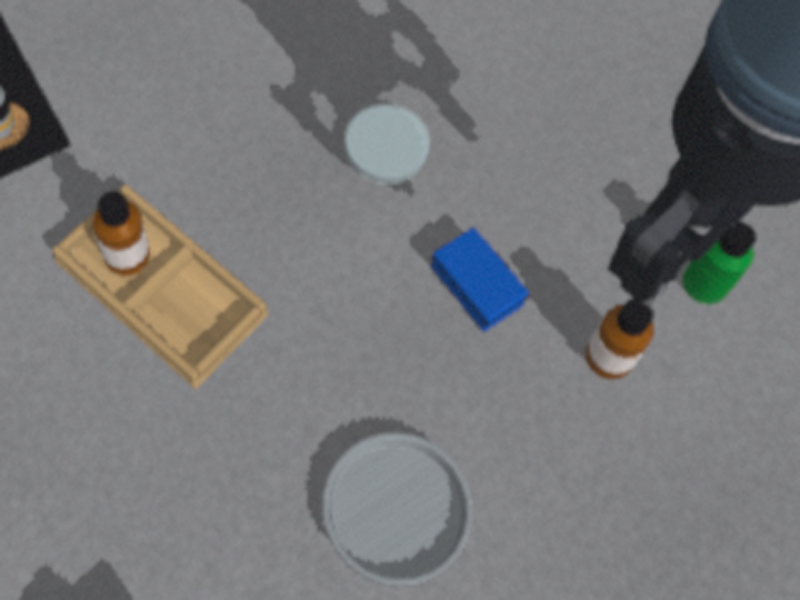

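Bottle B stands upright in its bay (crop (122,235)). The gripper is above amber bottle A (crop (620,345)); the green bottle beside it at (718,265) stays. Descending.

Call:
{"fn": "jog_arm", "kwargs": {
  "series": [
    [[0, 0, 20, 0, 0, 0, 60], [0, 0, 30, 0, 0, 0, 60], [0, 0, 30, 0, 0, 0, 60], [0, 0, 25, 0, 0, 0, 60], [0, 0, 17, 0, 0, 0, 60], [0, 0, 8, 0, 0, 0, 60], [0, 0, 0, 0, 0, 0, 60], [0, 0, 0, 0, 0, 0, 55], [0, 0, 0, 0, 0, 0, 46], [0, 0, 0, 0, 0, 0, 40]]
  ]
}}

```text
time_s: 25.35
eef_pos: [0.4429, 0.2284, 0.0253]
eef_rot: [0.0, 0.707, 0.707, 0.001]
wrist_force: [0.0, -0.0, -0.4]
opening: 0.47
grasp_force: 0.0
```

Call:
{"fn": "jog_arm", "kwargs": {
  "series": [
    [[0, 0, 0, 0, 0, 0, 34], [0, 0, 0, 0, 0, 0, 28], [0, 0, 0, 0, 0, 0, 20], [0, 0, 0, 0, 0, 0, 16], [0, 0, 0, 0, 0, 0, 16], [0, 0, 0, 0, 0, 0, 16], [0, 0, 0, 0, 0, 0, 16], [0, 0, 0, 0, 0, 0, 16], [0, 0, 0, 0, 0, 0, 16], [0, 0, 0, 0, 0, 0, 16]]
  ]
}}

```text
time_s: 26.35
eef_pos: [0.4425, 0.2285, 0.0252]
eef_rot: [0.0, 0.707, 0.707, 0.0]
wrist_force: [-1.6, -1.3, 4.9]
opening: 0.355
grasp_force: 59.1
```

Call:
{"fn": "jog_arm", "kwargs": {
  "series": [
    [[0, 0, -15, 0, 0, 0, 16], [0, 0, -30, 0, 0, 0, 16], [0, 0, -35, 0, 0, 0, 16], [0, 0, -30, 0, 0, 0, 16], [-15, 15, 0, 0, 0, 0, 16], [-30, 28, 0, 0, 0, 0, 16], [-35, 32, 0, 0, 0, 0, 16], [-35, 32, 0, 0, 0, 0, 16], [-35, 30, 0, 0, 0, 0, 16], [-30, 28, 0, 0, 0, 0, 16]]
  ]
}}

```text
time_s: 27.35
eef_pos: [0.6081, 0.0464, 0.1344]
eef_rot: [0.0, 0.707, 0.707, 0.0]
wrist_force: [-0.6, 0.8, -0.9]
opening: 0.353
grasp_force: 59.4
```

Call:
{"fn": "jog_arm", "kwargs": {
  "series": [
    [[-20, 16, 0, 0, 0, 0, 16], [-5, 6, 0, 0, 0, 0, 16], [0, 0, 0, 0, 0, 0, 16], [0, 0, 15, 0, 0, 0, 16], [0, 0, 25, 0, 0, 0, 16], [0, 0, 25, 0, 0, 0, 16], [0, 0, 20, 0, 0, 0, 16], [0, 0, 8, 0, 0, 0, 16], [0, 0, 0, 0, 0, 0, 16], [0, 0, 0, 0, 0, 0, 16]]
  ]
}}

```text
time_s: 28.35
eef_pos: [0.6291, 0.0239, 0.0419]
eef_rot: [0.0, 0.707, 0.707, 0.0]
wrist_force: [-0.2, -1.1, 0.6]
opening: 0.355
grasp_force: 59.4
```

Call:
{"fn": "jog_arm", "kwargs": {
  "series": [
    [[0, 0, 3, 0, 0, 0, 16], [0, 0, 2, 0, 0, 0, 16], [0, 0, 2, 0, 0, 0, 16], [0, 0, 1, 0, 0, 0, 16], [0, 0, 1, 0, 0, 0, 16], [0, 0, 1, 0, 0, 0, 16], [0, 0, 1, 0, 0, 0, 16], [0, 0, 0.5, 0, 0, 0, 16], [0, 0, 0, 0, 0, 0, 16], [0, 0, 0, 0, 0, 0, 16]]
  ]
}}

```text
time_s: 29.35
eef_pos: [0.6291, 0.0232, 0.0312]
eef_rot: [0.0, 0.707, 0.707, -0.0]
wrist_force: [-5.2, -0.6, 8.8]
opening: 0.354
grasp_force: 60.5
```

Call:
{"fn": "jog_arm", "kwargs": {
  "series": [
    [[0, 0, 0, 0, 0, 0, 36], [0, 0, 0, 0, 0, 0, 44], [0, 0, 0, 0, 0, 0, 52], [0, 0, 0, 0, 0, 0, 52], [0, 0, 0, 0, 0, 0, 52], [0, 0, -5, 0, 0, 0, 52], [0, 0, -20, 0, 0, 0, 52], [0, 0, -35, 0, 0, 0, 52], [0, 0, -40, 0, 0, 0, 52], [0, 0, -25, 0, 0, 0, 52]]
  ]
}}

```text
time_s: 30.35
eef_pos: [0.6303, 0.0231, 0.1585]
eef_rot: [0.002, 0.707, 0.707, 0.001]
wrist_force: [1.0, -0.8, 0.2]
opening: 0.608
grasp_force: 0.0
```

Call:
{"fn": "jog_arm", "kwargs": {
  "series": [
    [[-15, -15, 0, 0, 0, 0, 85], [-30, -25, 0, 0, 0, 0, 85], [-35, -30, 0, 0, 0, 0, 85], [-40, -30, 0, 0, 0, 0, 85], [-40, -30, 0, 0, 0, 0, 85], [-40, -30, 0, 0, 0, 0, 85], [-40, -24, 0, 0, 0, 0, 85], [-40, 0, 0, 0, 0, 0, 85], [-40, 0, 0, 0, 0, 0, 85], [-40, 0, 0, 0, 0, 0, 85]]
  ]
}}

```text
time_s: 31.35
eef_pos: [0.4447, -0.3386, 0.1555]
eef_rot: [0.001, 0.707, 0.707, 0.0]
wrist_force: [0.8, 0.8, -0.2]
opening: 0.993
grasp_force: 0.0
```

Call:
{"fn": "jog_arm", "kwargs": {
  "series": [
    [[-22, 0, 0, 0, 0, 0, 85], [-7, 0, 0, 0, 0, 0, 85], [0, 0, 0, 0, 0, 0, 85], [0, 0, 0, 0, 0, 0, 85], [0, 0, 0, 0, 0, 0, 85], [0, 0, 0, 0, 0, 0, 85], [0, 0, 0, 0, 0, 0, 85], [0, 0, 0, 0, 0, 0, 85], [0, 0, 0, 0, 0, 0, 85], [0, 0, 0, 0, 0, 0, 85]]
  ]
}}

```text
time_s: 32.35
eef_pos: [0.445, -0.3657, 0.1548]
eef_rot: [-0.0, 0.707, 0.707, 0.0]
wrist_force: [-0.1, 0.6, 0.7]
opening: 0.998
grasp_force: 0.0
```

```bash
python3 - <<'E'
from h import *
c=snap('scene','s6'); o=ctrl.get_obs(); print(o['eef_pos'],o['wrist_force'])
im=cv2.imread('pics/s6.png')[40:400,60:540]; cv2.imwrite('pics/s6c.png',cv2.resize(im,(800,600),interpolation=cv2.INTER_CUBIC))
E
```

```text
[ 0.44500405 -0.36571023  0.15477801] [0.62727452 0.31064182 0.91556884]
```

View pics/s6c.png

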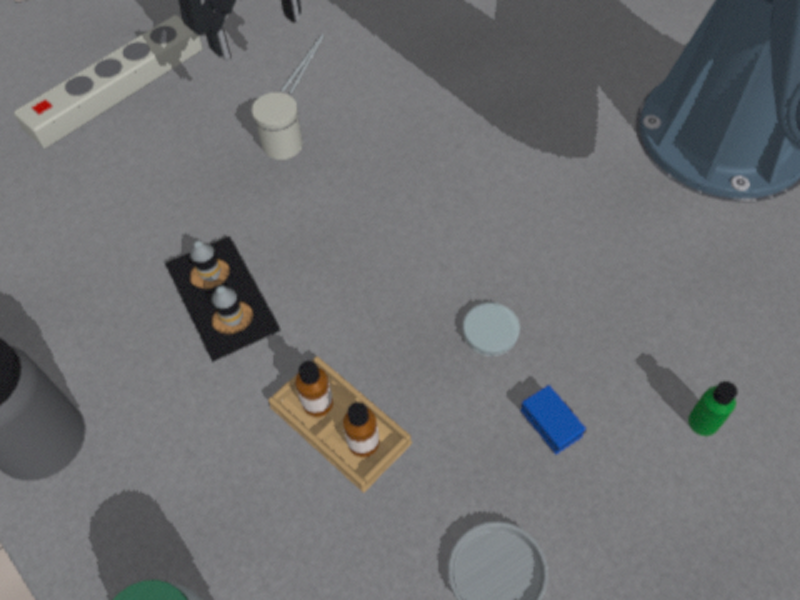

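Both bottles stand in their bays (crop (314,388) and (361,430)), and the gripper is above the jar (crop (278,125)). Descending to z ≈ 20 mm and gripping.

Call:
{"fn": "jog_arm", "kwargs": {
  "series": [
    [[0, 0, 20, 0, 0, 0, 85], [0, 0, 30, 0, 0, 0, 85], [0, 0, 30, 0, 0, 0, 85], [0, 0, 25, 0, 0, 0, 85], [0, 0, 20, 0, 0, 0, 85], [0, 0, 10, 0, 0, 0, 85], [0, 0, 0, 0, 0, 0, 85], [0, 0, 0, 0, 0, 0, 75], [0, 0, 0, 0, 0, 0, 66], [0, 0, 0, 0, 0, 0, 60]]
  ]
}}

```text
time_s: 33.4
eef_pos: [0.4457, -0.3665, 0.0211]
eef_rot: [0.001, 0.707, 0.707, -0.0]
wrist_force: [-0.3, 0.8, 0.1]
opening: 0.703
grasp_force: 0.0
```

Call:
{"fn": "jog_arm", "kwargs": {
  "series": [
    [[0, 0, 0, 0, 0, 0, 54], [0, 0, 0, 0, 0, 0, 48], [0, 0, 0, 0, 0, 0, 40], [0, 0, 0, 0, 0, 0, 36], [0, 0, 0, 0, 0, 0, 36], [0, 0, 0, 0, 0, 0, 36], [0, 0, 0, 0, 0, 0, 36], [0, 0, 0, 0, 0, 0, 36], [0, 0, 0, 0, 0, 0, 36], [0, 0, 0, 0, 0, 0, 36]]
  ]
}}

```text
time_s: 34.4
eef_pos: [0.4455, -0.3665, 0.0212]
eef_rot: [0.001, 0.707, 0.707, -0.0]
wrist_force: [-2.2, -0.3, 6.3]
opening: 0.629
grasp_force: 61.5
```

Call:
{"fn": "jog_arm", "kwargs": {
  "series": [
    [[0, 0, -10, 0, 0, 0, 36], [0, 0, -20, 0, 0, 0, 36], [0, 0, -30, 0, 0, 0, 36], [0, 0, -30, 0, 0, 0, 36], [0, 0, -20, 0, 0, 0, 36], [0, 0, 0, 0, 0, 0, 36], [0, 0, 0, 0, 0, 0, 36], [0, 0, 0, 0, 0, 0, 36], [0, 0, 0, 0, 0, 0, 36], [0, 0, 0, 0, 0, 0, 36]]
  ]
}}

```text
time_s: 35.4
eef_pos: [0.4445, -0.3652, 0.1285]
eef_rot: [-0.001, 0.707, 0.707, 0.0]
wrist_force: [0.4, 0.2, -1.9]
opening: 0.624
grasp_force: 63.1
```

```bash
python3 - <<'E'
from h import *
c=snap('scene','s7'); o=ctrl.get_obs(); print(o['eef_pos'],o['wrist_force'],o['torque'],o['opening'],o['grasp_force'])
im=cv2.imread('pics/s7.png')[20:200,120:360]; cv2.imwrite('pics/s7c.png',cv2.resize(im,(800,600),interpolation=cv2.INTER_CUBIC))
E
```

```text
[ 0.44463092 -0.36528391  0.12874627] [ 0.62958006  0.72165554 -0.96378835] [-0.01060832  0.00546038 -0.00501595] 0.6266690228157358 63.05151700973511
```

View pics/s7c.png

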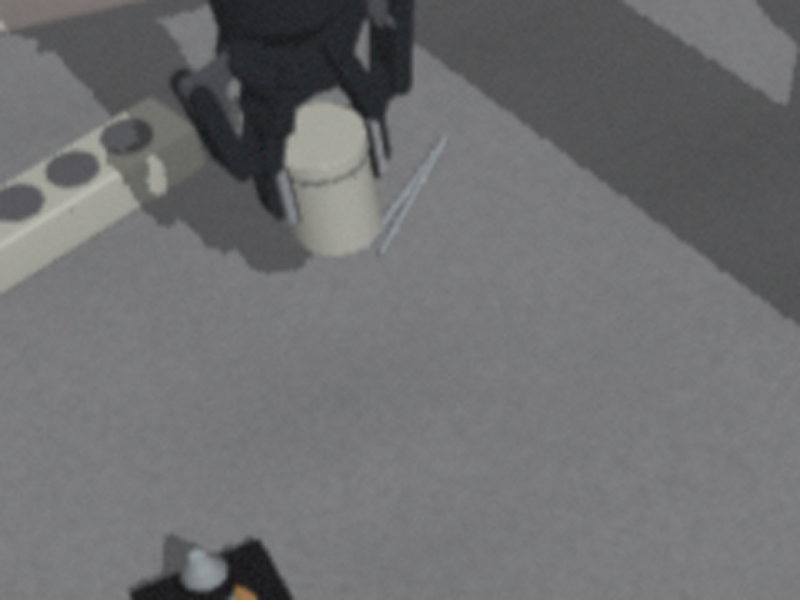

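The jar is held straight (crop (335,185)), by the lower edge of the lid. Carrying it to the dish, staying clear of the caddy.

Call:
{"fn": "jog_arm", "kwargs": {
  "series": [
    [[15, 0, 0, 0, 0, 0, 36], [30, 0, 0, 0, 0, 0, 36], [40, 0, 0, 0, 0, 0, 36], [45, 0, 0, 0, 0, 0, 36], [45, 0, 0, 0, 0, 0, 36], [45, 0, 0, 0, 0, 0, 36], [45, 0, 0, 0, 0, 0, 36], [45, 0, 0, 0, 0, 0, 36], [45, 15, 0, 0, 0, 0, 36], [45, 25, 0, 0, 0, 0, 36]]
  ]
}}

```text
time_s: 36.45
eef_pos: [0.4828, 0.0357, 0.1298]
eef_rot: [-0.0, 0.707, 0.707, -0.0]
wrist_force: [1.4, -1.8, -0.4]
opening: 0.624
grasp_force: 63.1
```

Call:
{"fn": "jog_arm", "kwargs": {
  "series": [
    [[45, 30, 0, 0, 0, 0, 36], [45, 30, 0, 0, 0, 0, 36], [45, 30, 0, 0, 0, 0, 36], [25, 25, 0, 0, 0, 0, 36], [11, 15, 0, 0, 0, 0, 36], [0, 4, 0, 0, 0, 0, 36], [0, 0, 0, 0, 0, 0, 36], [0, 0, 0, 0, 0, 0, 36], [0, 0, 0, 0, 0, 0, 36], [0, 0, 0, 0, 0, 0, 36]]
  ]
}}

```text
time_s: 37.45
eef_pos: [0.611, 0.1931, 0.13]
eef_rot: [-0.0, 0.707, 0.707, -0.0]
wrist_force: [0.1, -0.8, -0.9]
opening: 0.624
grasp_force: 63.2
```

Call:
{"fn": "jog_arm", "kwargs": {
  "series": [
    [[8, 4, 0, 0, 0, 0, 36], [5, 3, 0, 0, 0, 0, 36], [0, 0, 15, 0, 0, 0, 36], [0, 0, 25, 0, 0, 0, 36], [0, 0, 25, 0, 0, 0, 36], [0, 0, 18, 0, 0, 0, 36], [0, 0, 8, 0, 0, 0, 36], [0, 0, 3, 0, 0, 0, 36], [0, 0, 0, 0, 0, 0, 36], [0, 0, 0, 0, 0, 0, 36]]
  ]
}}

```text
time_s: 38.45
eef_pos: [0.6195, 0.2069, 0.037]
eef_rot: [0.001, 0.707, 0.707, 0.001]
wrist_force: [0.9, 0.2, -1.7]
opening: 0.628
grasp_force: 63.2
```

```bash
python3 - <<'E'
from h import *
c=snap('scene','s8'); o=ctrl.get_obs(); print(o['eef_pos'],o['wrist_force'])
im=cv2.imread('pics/s8.png')[260:440,260:500]; cv2.imwrite('pics/s8c.png',cv2.resize(im,(800,600),interpolation=cv2.INTER_CUBIC))
E
```

```text
[0.61951683 0.2069346  0.03714433] [ 0.58802232  0.11432457 -1.03668814]
```

View pics/s8c.png

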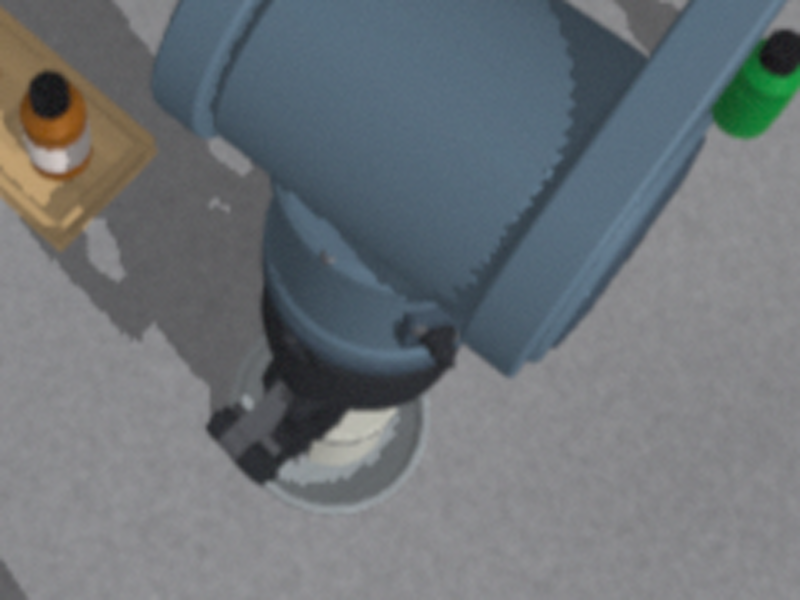

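The jar is over the dish (crop (340,440)), inside the rim. About 12 mm to go; lowering slowly.

Call:
{"fn": "jog_arm", "kwargs": {
  "series": [
    [[0, 0, 3, 0, 0, 0, 36], [0, 0, 2, 0, 0, 0, 36], [0, 0, 2, 0, 0, 0, 36], [0, 0, 1, 0, 0, 0, 36], [0, 0, 1, 0, 0, 0, 36], [0, 0, 1, 0, 0, 0, 36], [0, 0, 1, 0, 0, 0, 36], [0, 0, 0.5, 0, 0, 0, 36], [0, 0, 0, 0, 0, 0, 36], [0, 0, 0, 0, 0, 0, 36]]
  ]
}}

```text
time_s: 39.5
eef_pos: [0.6186, 0.2069, 0.0253]
eef_rot: [0.0, 0.707, 0.707, 0.0]
wrist_force: [-4.7, -0.9, 5.5]
opening: 0.627
grasp_force: 63.3
```

Call:
{"fn": "jog_arm", "kwargs": {
  "series": [
    [[0, 0, 0, 0, 0, 0, 60], [0, 0, 0, 0, 0, 0, 68], [0, 0, 0, 0, 0, 0, 75], [0, 0, 0, 0, 0, 0, 75], [0, 0, 0, 0, 0, 0, 75], [0, 0, -5, 0, 0, 0, 75], [0, 0, -20, 0, 0, 0, 75], [0, 0, -35, 0, 0, 0, 75], [0, 0, -40, 0, 0, 0, 75], [0, 0, -35, 0, 0, 0, 75]]
  ]
}}

```text
time_s: 40.5
eef_pos: [0.6187, 0.2068, 0.1615]
eef_rot: [0.0, 0.707, 0.707, 0.0]
wrist_force: [0.6, -0.2, 1.5]
opening: 0.875
grasp_force: 0.0
```

Call:
{"fn": "jog_arm", "kwargs": {
  "series": [
    [[0, -15, -20, 0, 0, 0, 75], [0, -30, -20, 0, 0, 0, 75], [0, -40, 0, 0, 0, 0, 75], [0, -40, 0, 0, 0, 0, 75], [0, -40, 0, 0, 0, 0, 75], [0, -30, 0, 0, 0, 0, 75], [0, -15, 0, 0, 0, 0, 75], [0, 0, 0, 0, 0, 0, 75], [0, 0, 0, 0, 0, 0, 75], [0, 0, 0, 0, 0, 0, 75]]
  ]
}}

```text
time_s: 41.5
eef_pos: [0.4096, 0.2067, 0.1997]
eef_rot: [0.0, 0.707, 0.707, 0.0]
wrist_force: [-0.0, 0.2, -0.6]
opening: 0.876
grasp_force: 0.0
```

```bash
python3 - <<'E'
from h import *
c=snap('scene','s9'); o=ctrl.get_obs(); print(o['eef_pos'],o['wrist_force'])
im=cv2.imread('pics/s9.png')[80:440,140:540]; cv2.imwrite('pics/s9c.png',cv2.resize(im,(666,600),interpolation=cv2.INTER_CUBIC))
E
```

```text
[0.40950898 0.20671381 0.19952393] [-0.535011   -0.42744586 -0.20710828]
```

View pics/s9c.png

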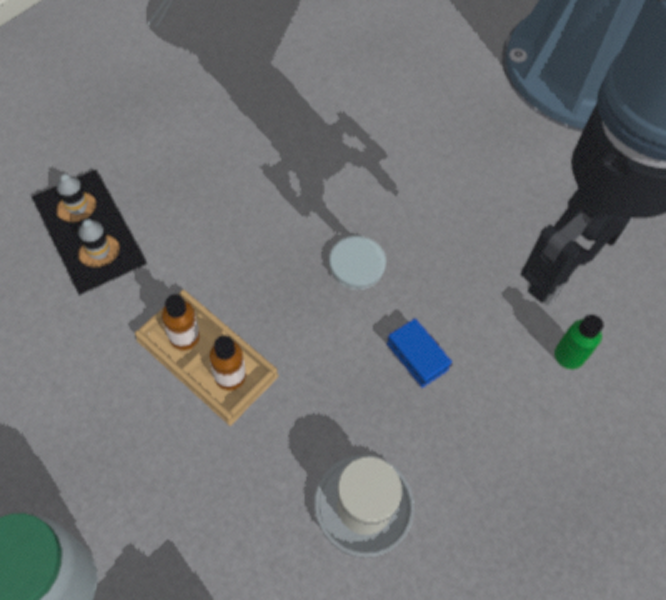

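All five things stand upright in their places: objectives at (72,198) and (95,240), bottles at (181,325) and (228,365), jar in the dish at (369,495). The petri dish (357,262), slide box (418,352) and green bottle (578,342) haven't moved, and the gripper is clear, so I'm handing in.

```bash
python3 -c "
from bench import ctrl
print(ctrl.hand_in())"
```

```text
the job is handed in; nothing more can be done
None
```

The job is done and handed in at about 42 s: both objectives are in the wells, both amber bottles in the caddy bays and the jar in the dish, all upright in the last picture, with the petri dish, slide box and green bottle left untouched.

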